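# Put the screwdrivers back in their own slots and lock the tray

### The job

Put both screwdrivers back into the tool tray, each lying fully home in the slot of its own colour with the handle in the coloured cradle (next to the label) and the blade in the fork; the blue one has been put in the red slot by mistake and must be moved. Then lock the tray: turn its orange knob clockwise until it clicks over into the locked position. Leave the loose things on the mat where they are.

Things in the scene. Friction and masses are not known exactly. Their poses are not given: they have to be found in the camera images.
- screwdriver_red: Red-handled screwdriver, 151 mm long, about 40 g. Handle 72 mm long, 17 mm wide and high; steel blade 4.4 mm thick at mid-handle height. Origin: on the underside, halfway along the whole length; y runs from the blade tip towards the handle end, z up. The handle's middle is at y = +39 mm, the blade tip at y = -75 mm. Lies on the mat among loose things at first.
- screwdriver_blue: Blue-handled screwdriver, 171 mm long, about 40 g. Handle 72 mm long, 17 mm wide and high; steel blade 4.4 mm thick at mid-handle height. Origin: on the underside, halfway along the whole length; y runs from the blade tip towards the handle end, z up. The handle's middle is at y = +49 mm, the blade tip at y = -85 mm. Lies in the red slot at first, the right way round.
- red_handle (a point): Middle of the red handle, 8.5 mm above its underside (axes as the screwdriver's)
- blue_handle (a point): Middle of the blue handle, 8.5 mm above its underside (axes as the screwdriver's)
- red_tip (a point): On the red screwdriver's blade, 5 mm from the tip
- blue_tip (a point): On the blue screwdriver's blade, 5 mm from the tip
- slot_red: Slot with red label bar at its front and four red cradle cheeks, fixed on the tray; 135 x 54 mm. The three slots stand side by side 72 mm apart, in an order that changes. Origin: on the slot's underside below the middle of the handle cradle; x along the slot from label to blade end, z up. A seated handle's middle is at x 0, y 0, z 11.5 mm. 
- slot_blue: Slot with blue label bar at its front and four blue cradle cheeks, fixed on the tray; 135 x 54 mm. The three slots stand side by side 72 mm apart, in an order that changes. Origin: on the slot's underside below the middle of the handle cradle; x along the slot from label to blade end, z up. A seated handle's middle is at x 0, y 0, z 11.5 mm. 
- slot_yellow: Slot with yellow label bar and cheeks, alike; its tool is away, it stays empty. In every slot (mm): floor z 3; end stop face x -41; cheeks 11 high over the floor at x -34..-20 and 20..34, inner faces y -11 and 11; two shoulder stops 13 high at x 41..46 with a 12 gap for the blade; blade fork 13 high at x 67 with a 10 gap. 
- tray: Fixed grey tray, plate 225 x 285 x 6 mm. Origin: underside, below the middle slot; x along the slots away from the robot, y left. Slot origins at (-55, +-72 or 0, 6) mm, knob axis at (0, -142). A keeper bar with three orange-topped hooks, 31 mm high, crosses below the blades at x = 36: the hooks stand 8 mm left (+y) of the blades and slide 11 mm right over them as the knob turns.
- lock (a joint): Angle of the orange lock knob, clockwise seen from above: 0 unlocked (grip bar parallel to the slots) to 1.2 locked. A spring detent holds it at either end; it clicks over past about 0.6 and takes about 0.15 N m.
- lock_grip (a point): On the knob's axis at the height to grip. Knob: 44 mm disc with an upright grip bar 42 x 14 mm, top 7 mm above this point, bar's foot 25 mm below it; fixed base disc 68 mm wide. This point is 43 mm above the mat; its x axis runs along the bar.
- solder_tube: Bystander: clear tube with a green label, 24 x 103 x 24 mm, long axis y. Origin under its centre.
- cell: Bystander: green and yellow block cell, 26 x 49 x 17 mm, long axis y. Origin under its centre.
- flux_tin: Bystander: round tin, diameter 49 mm, 13 mm high. Origin under its centre.
- eraser: Bystander: crumbled white eraser, 28 x 57 x 15 mm, long axis y. Origin under its centre.
- tape_roll: Bystander: black tape roll, diameter 58 mm, 19 mm high. Origin under its centre.
Not all that is in view belongs to the job. There is more than one size of the screwdriver_red; the one meant has the size given above.

How it is judged (in metres and radians):
On the way, in this order (a step that is already met when the one before it is completed fails the run):
1. both screwdrivers lie in their own slots while the lock is still open (x of red_handle in the frame of slot_red between -0.0075 and 0.0075 m and y of red_handle in the frame of slot_red between -0.006 and 0.006 m and z of red_handle in the frame of slot_red between 0.0075 and 0.0155 m and x of red_tip in the frame of slot_red between 0.1005 and 0.1175 m and y of red_tip in the frame of slot_red between -0.009 and 0.009 m and z of red_tip in the frame of slot_red between 0.005 and 0.017 m and x of blue_handle in the frame of slot_blue between -0.0075 and 0.0075 m and y of blue_handle in the frame of slot_blue between -0.006 and 0.006 m and z of blue_handle in the frame of slot_blue between 0.0075 and 0.0155 m and x of blue_tip in the frame of slot_blue between 0.1205 and 0.1375 m and y of blue_tip in the frame of slot_blue between -0.009 and 0.009 m and z of blue_tip in the frame of slot_blue between 0.005 and 0.017 m and value of joint lock below 0.4 rad), for 0.2 s.
2. the lock knob has clicked over (value of joint lock above 1.05 rad), for 0.2 s.
At the end, for the whole second after the job is handed in: Each screwdriver is at rest in the slot of its own colour: handle middle within 7.5 mm along and 6 mm across the cradle's middle and within 4 mm of its seated height, blade tip towards the far end, within 9 mm of the slot's line and 6 mm of its level; the knob stands past 1.05 rad (locked) (x of red_handle in the frame of slot_red between -0.0075 and 0.0075 m and y of red_handle in the frame of slot_red between -0.006 and 0.006 m and z of red_handle in the frame of slot_red between 0.0075 and 0.0155 m and x of red_tip in the frame of slot_red between 0.1005 and 0.1175 m and y of red_tip in the frame of slot_red between -0.009 and 0.009 m and z of red_tip in the frame of slot_red between 0.005 and 0.017 m and x of blue_handle in the frame of slot_blue between -0.0075 and 0.0075 m and y of blue_handle in the frame of slot_blue between -0.006 and 0.006 m and z of blue_handle in the frame of slot_blue between 0.0075 and 0.0155 m and x of blue_tip in the frame of slot_blue between 0.1205 and 0.1375 m and y of blue_tip in the frame of slot_blue between -0.009 and 0.009 m and z of blue_tip in the frame of slot_blue between 0.005 and 0.017 m and value of joint lock above 1.05 rad and linear speed of each of screwdriver_red, screwdriver_blue below 0.02 m/s); the robot touches nothing.
It fails at once if a loose bystander is pushed more than 30 mm from its place (distance of any of solder_tube, cell, flux_tin, eraser, tape_roll from where it was at the start of the episode above 0.03 m).
It also fails if it takes over 69 s, if anything falls off the work surface, if the arm or the gripper's body presses on something with over 40 N, if the wrist force passes 120 N, or if a joint passes its speed limit or range.

### The arm

A 6-joint arm with a two-finger parallel gripper is mounted at the origin on a cart in front of the work surface, level with it; the furniture and walls round the work are solid. World frame = base frame: x ahead of the robot, y to its left, z up, the work surface at z = 0. Lengths are in m, angles in degrees, forces in N, time in s.
With the tool pointing down it reaches from about 0.3 to 0.875 m from the base axis. Payload 4.2 kg.
Tool frame: the origin (TCP) lies midway between the tips of the shut fingers; the grasp point (between the pads) lies 19 mm behind it; z points along the fingers, y is the line along which they close (so a half turn about z gives the same grasp; the last joint's range is limited). The gripper opens to 85 mm and grips with 20 to 120 N. Pads are 22 mm wide; open, the fingers measure 114 mm over their backs; the gripper's body (76 mm by 85 mm) begins 54 mm behind the grasp point. The pads swing forward as they close: fully open they stand 13 mm farther back than shut.
Start: joints at [63.14, 18.312, 89.639, -0, 72.044, -1.146], TCP at [0.249, 0.518, 0.231] pointing down, gripper open.
Joint ranges: [-177.97, 177.97], [-48.28, 115.42], [12.27, 149.76], [-77.06, 257.06], [2.81, 150.46], [-146.56, 146.56]. Speed limits (degrees/s): [147.25, 147.25, 180, 180, 180, 180].

### API

Orientations are given as a 3x3 rotation matrix whose columns are the frame's x, y, z axes.
In Python, from rig import ctrl gives the robot as it stands.
- The arm moves only by the tool carry_out, never from a script. Its arguments are lists of equal length, an entry for each row: "slide": the shift along the tool's x, y, z in units of 12 cm (1.0 is 12 cm), a list of three; "yaw": the turn about the tool's z in units of pi/2 rad (1.0 is pi/2 rad); "grip": the opening, from -1 (shut) to 1 (fully open). In form: {"slide": [[x, y, z], ...], "yaw": [yaw, ...], "grip": [grip, ...]}. A call has exactly 5 rows; each row is the pose to reach, as a shift and turn from the pose commanded when the call began, along the tool's axes at that moment; what a row does not reach only later rows make up. A row lasts 1/10 s, in which the tool goes at most 50 mm and 8.59 degrees, less where a joint would pass 70% of its speed; a pose out of reach is approached as far as the arm can. A call with a number of a shift or a turn outside -1 to 1 is refused whole. A call with a gripper value outside its range is refused whole. The fingers move at their own pace and stop on an object; the grip force is fixed at half the most. Time passes only in rows, so rows that repeat a pose let the fingers close, or fill a call up. It gives the time, the measured TCP pose, the force, the opening and the grip force at its end, in the units of the state.
- ctrl.observe(): the state, without advancing time (a new reading comes with each control period).
- ctrl.capture(name): name is "side" or "top"; returns a dict with "color" (480x640x3 uint8, blue, green, red), "vfov" (degrees; the focal length in pixels is half the picture's height over the tangent of half this angle, whatever the lens; pixels are square), "cx", "cy" (the principal point, pixels), "rvec" (rotation vector, rad) and "tvec" (3), from world to camera coordinates, as OpenCV has them. Camera axes: x right, y down, z forward; pixel columns grow to the right and rows downward; lengths in m; the calibration is good to about 2 mm. A picture is of the moment at which its call begins. There is no depth.
- ctrl.job_done(): hands the job in; it is judged then, once.
The state is a dict: "clock": time; "q": joint angles; "joint_velocities": joint speeds; "joint_torque": joint torques, N m; "position": TCP position; "eef_rot": TCP orientation; "contact_force": force on the tool from outside, world axes, zero at the start; "ft_torque": the same for the moment, N m; "finger_gap": finger opening in m; "grip_force": force on a finger pad.
Only numpy, scipy, OpenCV 4.12 (cv2) and the standard library are available. Lean on these libraries where they do the work, as an engineer would, in place of code of your own. Each camera call takes 0.05 s, during which the arm holds its last target. There are 200 camera calls.

## Working session

There is one attempt and no reset: what is moved stays moved. The work goes in short steps, Python scripts to look and compute and a tool call to move; the robot and the scene stay as the last step left them, time stands still between calls to the robot, and variables do not carry over. Pictures are saved under pics/ and viewed, at most 10 in all, crops included, and the job is handed in when it is done.

Besides the shell and the picture viewer there is one more tool, called by a JSON object that holds its "op" and its "data". carry_out: Moves the arm, as the interface text tells. Its arguments: {"type":"object","properties":{"slide":{"type":"array","items":{"type":"array","items":{"type":"number","minimum":-1,"maximum":1}}},"yaw":{"type":"array","items":{"type":"number","minimum":-1,"maximum":1}},"grip":{"type":"array","items":{"type":"number"}}},"required":["slide","yaw","grip"]}

```bash
mkdir -p pics; ls; cat > h.py <<'E'
import numpy as np, cv2
from rig import ctrl
def cam(n):
    d=ctrl.capture(n); R=cv2.Rodrigues(np.array(d['rvec'],float))[0]; t=np.array(d['tvec'],float).ravel()
    f=240/np.tan(np.radians(d['vfov'])/2)
    return d['color'],(R,t,f,d['cx'],d['cy'])
def back(c,u,v,z):
    R,t,f,cx,cy=c; r=R.T@np.array([(u-cx)/f,(v-cy)/f,1]); o=-R.T@t
    return o+r*(z-o[2])/r[2]
def proj(c,p):
    R,t,f,cx,cy=c; q=R@np.array(p)+t; return np.array([f*q[0]/q[2]+cx,f*q[1]/q[2]+cy])
E
python3 - <<'E'
from h import *
import pickle
for n in('top','side'):
    im,c=cam(n); cv2.imwrite(f'pics/{n}0.png',im); pickle.dump(c,open(n+'.pkl','wb'))
    print(n,-c[0].T@c[1],c[2:],c[0][2])
print(ctrl.observe())
E
```

```text
pics
top [ 0.31486602 -0.04276667  1.43408936] (np.float64(580.6029764349148), 315.60055418380597, 240.74572086076915) [ 0.16385889  0.02492457 -0.98616887]
side [ 0.49842247 -0.78165858  0.66046019] (np.float64(518.1246575314865), 328.1294474563566, 235.11171589292104) [ 0.03395337  0.7994628  -0.59975529]
{'clock': 0.1, 'q': array([ 6.31381838e+01,  1.83490840e+01,  8.97003221e+01, -2.50346732e-03,
        7.20435038e+01, -1.14839219e+00]), 'joint_velocities': array([ 0.01933711, -0.08639336, -0.12575493, -0.00974859,  0.08894502,
       -0.02212094]), 'joint_torque': array([ 1.73686960e-03, -4.16405225e+01, -2.34705645e+01,  9.19557124e-06,
        4.85446173e-03,  2.98661780e-05]), 'position': array([0.2493156 , 0.51766286, 0.2305491 ]), 'eef_rot': array([[-9.00981255e-01,  4.33857458e-01, -6.95615074e-04],
       [ 4.33858016e-01,  9.00980063e-01, -1.46539140e-03],
       [-9.03567494e-06, -1.62208836e-03, -9.99998684e-01]]), 'contact_force': array([-0.39820218, -0.0451669 , -0.0596823 ]), 'ft_torque': array([ 0.01977364, -0.03622355,  0.08621685]), 'grip_force': 0.0, 'finger_gap': 0.08557582945821994}
```

View pics/top0.png

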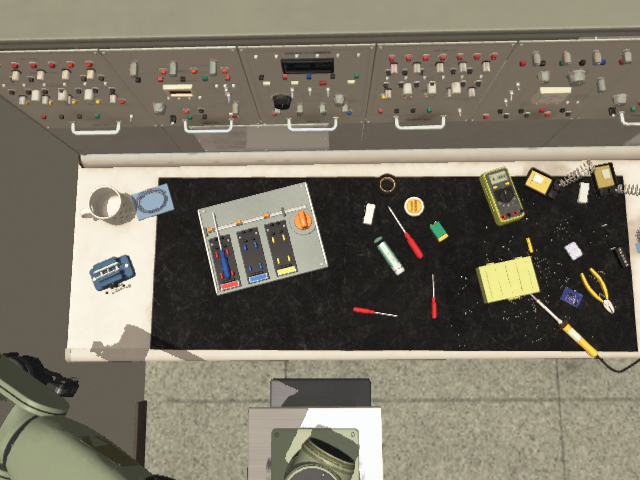

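View pics/side0.png

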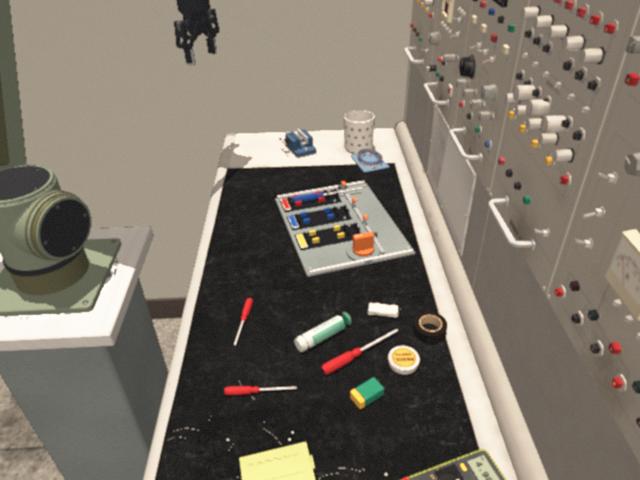

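Three red candidates in the top picture: A (390,207)-(421,257), B (434,275)-(434,318) and C (354,309)-(397,316). A looks to be the 151 mm one. I'll measure all three and check them in an enlarged crop.

```bash
python3 - <<'E'
from h import *
import pickle
c=pickle.load(open('top.pkl','rb')); im=cv2.imread('pics/top0.png')
for a,b in [((390,207),(421,257)),((434,275),(434,318)),((354,309),(397,316))]:
    p,q=back(c,*a,.0085),back(c,*b,.0085); print(p.round(3),q.round(3),np.linalg.norm(p-q).round(4))
def crop(x,y,w,h,s,n): cv2.imwrite(n,cv2.resize(im[y:y+h,x:x+w],None,fx=s,fy=s,interpolation=cv2.INTER_CUBIC))
crop(350,170,110,90,6,'pics/redA.png'); crop(190,175,150,125,4.8,'pics/tray.png')
E
```

```text
[ 0.635 -0.194  0.008] [ 0.508 -0.266  0.008] 0.1465
[ 0.463 -0.297  0.008] [ 0.359 -0.292  0.008] 0.1046
[ 0.382 -0.099  0.008] [ 0.364 -0.203  0.008] 0.1055
```

View pics/redA.png

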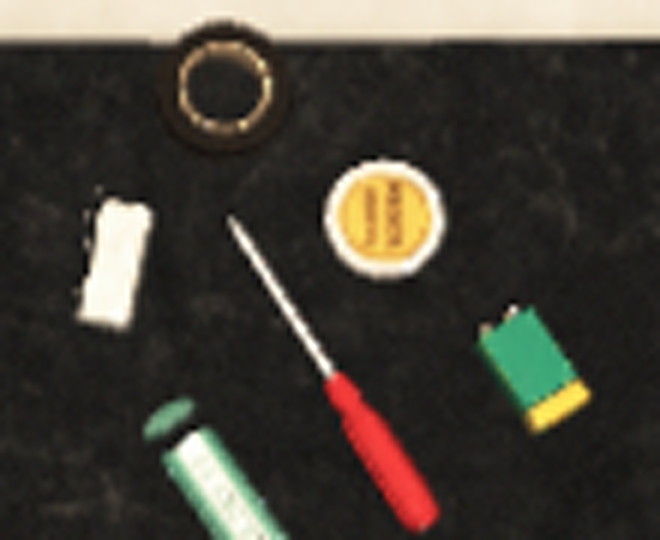

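View pics/tray.png

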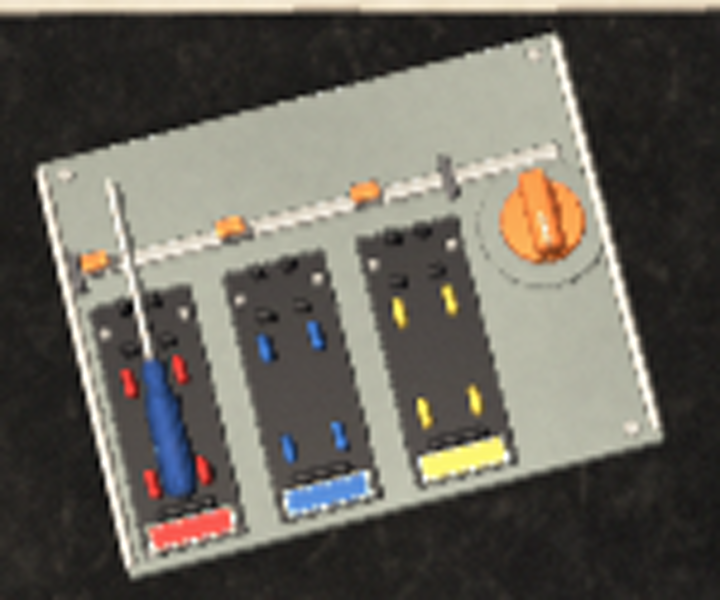

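A is the 151 mm red one: it measures about 147 mm, the other two about 105 mm. In the tray crop the slots run red, blue, yellow from left to right, the blue driver lies in red, and the knob is at crop (543,215). Next I'll fit the poses.

```bash
cat > fit.py <<'E'
from h import *
import pickle
from scipy.optimize import least_squares
c=pickle.load(open('top.pkl','rb')); s=pickle.load(open('side.pkl','rb'))
im=cv2.imread('pics/top0.png'); ims=cv2.imread('pics/side0.png')
P=[(129,382),(179,370),(152,483),(204,470),(266,347),(316,334),(289,446),(339,435),(398,312),(449,300),(424,411),(475,400)]
uv=(np.array(P)+.5)/4.8-.5+[190,175]
L=[(-55+a,b+d,18) for b in(72,0,-72) for a in(27,-27) for d in(12.5,-12.5)]; L=np.array(L)/1000
def T(p,l):
    C,S=np.cos(p[2]),np.sin(p[2]); return np.array([p[0]+C*l[0]-S*l[1],p[1]+S*l[0]+C*l[1],l[2]])
r=least_squares(lambda p:np.concatenate([proj(c,T(p,l))-u for l,u in zip(L,uv)]),[.55,.2,.2])
p=r.x; print('tray',p,np.degrees(p[2]),'rms px',np.sqrt(np.mean(r.fun**2)))
for n,l in dict(red=(-.055,.072,.0175),blue=(-.055,0,.0175),knob=(0,-.142,.05)).items(): print(n,T(p,l).round(4),proj(c,T(p,l)),proj(s,T(p,l)))
k=(np.array((543,215))+.5)/4.8-.5+[190,175]; print('knob seen',back(c,*k,.04))
def blob(img,roi,col):
    x,y,w,h=roi; q=img[y:y+h,x:x+w].astype(int)
    m=(q[...,col]-np.maximum(q[...,1],q[...,2-col])>50).astype(np.uint8)
    n,l,st,ce=cv2.connectedComponentsWithStats(m); i=1+st[1:,4].argmax()
    pts=np.argwhere(l==i)[:,::-1]+[x,y]; return pts
def rep(n,pts,cc,z):
    w=np.array([back(cc,*q,z)[:2] for q in pts]); m=w.mean(0); d=np.linalg.svd(w-m,full_matrices=False)[2][0]
    t=(w-m)@d; print(n,'mean',m.round(4),'mid',(m+d*(t.max()+t.min())/2).round(4),'ang',np.degrees(np.arctan2(d[1],d[0])).round(1),'len',np.ptp(t).round(4),len(pts))
rep('red top',blob(im,(380,195,60,70),2),c,.0085)
rep('red side',blob(ims,(315,330,60,50),2),s,.0085)
rep('blue top',blob(im,(212,245,20,38),0),c,.0175)
rep('blue side',blob(ims,(285,185,40,25),0),s,.0175)
for n,u in dict(tip=(231,217),end=(425,528)).items(): print(n,back(c,*((np.array(u)+.5)/6-.5+[350,170]),.0085))
print('tip side',back(s,398,331,.0085),'end side',back(s,323,369,.0085))
E
python3 fit.py
```

```text
tray [0.56716119 0.16267762 0.24597047] 14.093069613671993 rms px 0.30373177764040815
red [0.4963 0.2191 0.0175] [224.20959876 263.36251487] [308.02090609 198.23547673]
blue [0.5138 0.1493 0.0175] [252.48605558 256.01873625] [316.74032361 215.24982101]
knob [0.6017 0.025  0.05  ] [301.9900732  217.84916748] [363.3840821  235.80973603]
knob seen [0.59991897 0.02364087 0.04      ]
red top mean [ 0.5374 -0.2486] mid [ 0.5394 -0.2474] ang -149.8 len 0.0733 196
red side mean [ 0.5375 -0.2444] mid [ 0.5397 -0.2431] ang -148.1 len 0.0759 486
blue top mean [0.4936 0.2198] mid [0.495  0.2202] ang -166.3 len 0.0674 114
blue side mean [0.4939 0.2268] mid [0.4958 0.2272] ang -167.4 len 0.0681 117
tip [ 0.63852792 -0.1891121   0.0085    ]
end [ 0.50663112 -0.26497958  0.0085    ]
tip side [ 0.63828663 -0.18882024  0.0085    ] end side [ 0.5090838  -0.25988999  0.0085    ]
```

Red handle middle is about (0.539, -0.247), pointing at 210°. The tray yaw is 14.1°, and blue sits at (0.495, 0.220). Both cameras agree within a few mm, so I'm moving above blue.

{"op": "carry_out", "data": {"slide": [[-0.2,-0.09,0.06],[-0.4,-0.18,0.12],[-0.6,-0.27,0.18],[-0.8,-0.36,0.24],[-0.975,-0.45,0.28]], "yaw": [0,0,0,0,0], "grip": [0.1,0.1,0.1,0.1,0.1]}}

```text
clock: 0.6
position: [0.3319, 0.4173, 0.1968]
eef_rot: [[-0.901, 0.434, -0.001], [0.434, 0.901, -0.001], [0.0, -0.002, -1.0]]
contact_force: [-0.6, 0.7, -0.6]
finger_gap: 0.0469
grip_force: 0.0
```

{"op": "carry_out", "data": {"slide": [[-0.2,-0.09,0.06],[-0.4,-0.18,0.12],[-0.6,-0.27,0.18],[-0.8,-0.36,0.24],[-0.975,-0.45,0.28]], "yaw": [0,0,0,0,0], "grip": [0.1,0.1,0.1,0.1,0.1]}}

```text
clock: 1.1
position: [0.4138, 0.318, 0.1633]
eef_rot: [[-0.901, 0.434, -0.001], [0.434, 0.901, -0.001], [0.001, -0.001, -1.0]]
contact_force: [0.1, -0.8, -0.1]
finger_gap: 0.047
grip_force: 0.0
```

{"op": "carry_out", "data": {"slide": [[-0.2,-0.09,0.06],[-0.4,-0.18,0.12],[-0.6,-0.27,0.18],[-0.8,-0.36,0.24],[-0.975,-0.45,0.28]], "yaw": [0,0,0,0,0], "grip": [0.1,0.1,0.1,0.1,0.1]}}

```text
clock: 1.6
position: [0.4958, 0.2187, 0.1296]
eef_rot: [[-0.901, 0.434, -0.001], [0.434, 0.901, -0.001], [0.001, -0.001, -1.0]]
contact_force: [-0.2, 0.5, 0.8]
finger_gap: 0.047
grip_force: 0.0
```

{"op": "carry_out", "data": {"slide": [[0,0,0],[0,0,0],[0,0,0],[0,0,0],[0,0,0]], "yaw": [0.08,0.16,0.24,0.31,0.39], "grip": [0.1,0.1,0.1,0.1,0.1]}}

```text
clock: 2.1
position: [0.4951, 0.2196, 0.1301]
eef_rot: [[-0.483, 0.875, -0.001], [0.875, 0.483, -0.0], [0.0, -0.001, -1.0]]
contact_force: [0.4, -0.8, 0.3]
finger_gap: 0.0469
grip_force: 0.0
```

{"op": "carry_out", "data": {"slide": [[0,0,0],[0,0,0],[0,0,0],[0,0,0],[0,0,0]], "yaw": [0.08,0.16,0.24,0.31,0.39], "grip": [0.1,0.1,0.1,0.1,0.1]}}

```text
clock: 2.6
position: [0.4952, 0.2197, 0.1301]
eef_rot: [[0.108, 0.994, -0.001], [0.994, -0.108, -0.0], [-0.0, -0.001, -1.0]]
contact_force: [0.3, -1.0, 0.2]
finger_gap: 0.0471
grip_force: 0.0
```

{"op": "carry_out", "data": {"slide": [[0,0,0],[0,0,0],[0,0,0],[0,0,0],[0,0,0]], "yaw": [0.08,0.16,0.24,0.31,0.39], "grip": [0.1,0.1,0.1,0.1,0.1]}}

```text
clock: 3.1
position: [0.4951, 0.2197, 0.1301]
eef_rot: [[0.66, 0.751, -0.001], [0.751, -0.66, -0.0], [-0.001, -0.0, -1.0]]
contact_force: [0.1, 0.2, -0.0]
finger_gap: 0.047
grip_force: 0.0
```

{"op": "carry_out", "data": {"slide": [[0,0,0],[0,0,0],[0,0,0],[0,0,0],[0,0,0]], "yaw": [0.08,0.16,0.24,0.31,0.39], "grip": [0.1,0.1,0.1,0.1,0.1]}}

```text
clock: 3.6
position: [0.4951, 0.2197, 0.1301]
eef_rot: [[0.972, 0.235, -0.001], [0.235, -0.972, -0.0], [-0.001, 0.0, -1.0]]
contact_force: [-0.2, 0.5, 0.8]
finger_gap: 0.0469
grip_force: 0.0
```

```bash
cat > go.py <<'E'
import sys
from h import *
x,y,z,a=map(float,sys.argv[1:5])
o=ctrl.observe(); R=o['eef_rot']; P=o['position']
ang=np.degrees(np.arctan2(R[1,0],R[0,0]))
d=R.T@(np.array([x,y,z])-P); w=(ang-a+180)%360-180
print('t',round(o['clock'],2),'pos',P.round(4),'ang',round(ang,2),'q6',o['q'][5].round(1),'gap',round(o['finger_gap'],4),'gf',o['grip_force'],'F',o['contact_force'].round(1))
print('slide',(d/.12).round(4),'yaw',round(w/90,4))
E
python3 go.py .495 .2195 .014 14.1
```

```text
t 3.6 pos [0.4951 0.2197 0.1301] ang 13.6 q6 99.1 gap 0.0469 gf 0.0 F [-0.2  0.5  0.8]
slide [-6.000e-04  1.300e-03  9.676e-01] yaw -0.0055
```

{"op": "carry_out", "data": {"slide": [[0,0,0.25],[0,0,0.5],[0,0,0.75],[0,0,0.9],[0,0,0.98]], "yaw": [-0.005,-0.005,-0.005,-0.005,-0.005], "grip": [0.1,0.1,0.1,0.1,0.1]}}

```text
clock: 4.1
position: [0.4942, 0.2193, 0.0109]
eef_rot: [[0.969, 0.248, -0.003], [0.248, -0.969, -0.001], [-0.004, 0.0, -1.0]]
contact_force: [-0.2, -1.1, 0.5]
finger_gap: 0.0471
grip_force: 0.0
```

{"op": "carry_out", "data": {"slide": [[0,0,0],[0,0,0],[0,0,0],[0,0,0],[0,0,0]], "yaw": [0,0,0,0,0], "grip": [-1,-1,-1,-1,-1]}}

```text
clock: 4.6
position: [0.496, 0.2201, 0.0138]
eef_rot: [[0.969, 0.248, 0.002], [0.248, -0.969, 0.001], [0.002, -0.0, -1.0]]
contact_force: [-0.3, 0.3, 2.1]
finger_gap: 0.0151
grip_force: 61.8
```

{"op": "carry_out", "data": {"slide": [[0,0,-0.1],[0,0,-0.2],[0,0,-0.3],[0,0,-0.45],[0,0,-0.6]], "yaw": [0,0,0,0,0], "grip": [-1,-1,-1,-1,-1]}}

```text
clock: 5.1
position: [0.4955, 0.2199, 0.0866]
eef_rot: [[0.969, 0.248, 0.001], [0.248, -0.969, 0.0], [0.001, -0.0, -1.0]]
contact_force: [0.4, -0.5, 0.4]
finger_gap: 0.0148
grip_force: 61.4
```

```bash
python3 - <<'E'
from h import *
a,c=cam('side'); b,_=cam('top')
A=cv2.resize(a[110:290,230:430],None,fx=3,fy=3,interpolation=cv2.INTER_CUBIC)
cv2.imwrite('pics/lift.png',A)
E
python3 go.py .5125 .1497 .072 14.1
```

```text
t 5.2 pos [0.4974 0.2206 0.0882] ang 14.34 q6 98.4 gap 0.0152 gf 61.376380920410156 F [-0.3  0.  -0.3]
slide [-0.025  0.604  0.134] yaw 0.0026
```

View pics/lift.png

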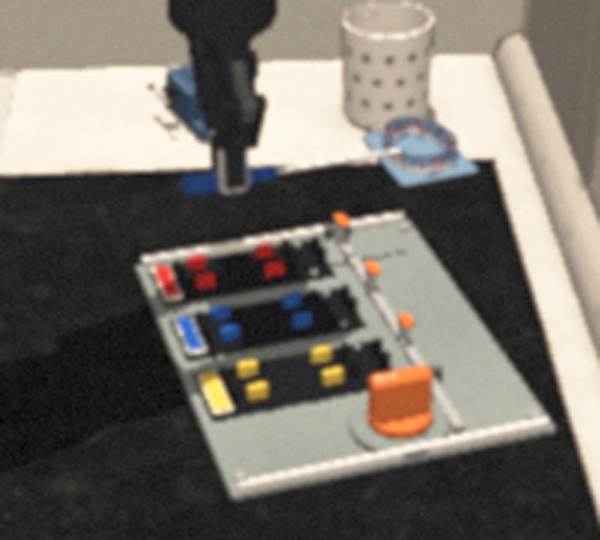

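The picture shows blue held level in the gripper, with the handle at crop (230,182) and the blade pointing to the far end. I'll shift it 72 mm to the blue slot and lower it.

{"op": "carry_out", "data": {"slide": [[0,0.15,0],[0,0.3,0],[0,0.45,0],[0,0.55,0],[0,0.6,0]], "yaw": [0,0,0,0,0], "grip": [-1,-1,-1,-1,-1]}}

```text
clock: 5.7
position: [0.5133, 0.1492, 0.0847]
eef_rot: [[0.969, 0.247, -0.0], [0.247, -0.969, -0.0], [-0.0, -0.0, -1.0]]
contact_force: [1.0, 0.3, 0.4]
finger_gap: 0.0149
grip_force: 61.4
```

{"op": "carry_out", "data": {"slide": [[0,0,0.1],[0,0,0.2],[0,0,0.25],[0,0,0.3],[0,0,0.3]], "yaw": [0,0,0,0,0], "grip": [-1,-1,-1,-1,-1]}}

```text
clock: 6.2
position: [0.5125, 0.1503, 0.0477]
eef_rot: [[0.969, 0.248, -0.002], [0.248, -0.969, -0.0], [-0.002, -0.0, -1.0]]
contact_force: [-0.5, 0.2, 0.0]
finger_gap: 0.0148
grip_force: 61.4
```

```bash
python3 go.py .5133 .1494 .0125 14.1
```

```text
t 6.2 pos [0.5125 0.1503 0.0477] ang 14.37 q6 90.7 gap 0.0148 gf 61.37554049491882 F [-0.5  0.2  0. ]
slide [0.0054 0.0087 0.2935] yaw 0.003
```

{"op": "carry_out", "data": {"slide": [[0,0.005,0.1],[0,0.005,0.18],[0,0.005,0.24],[0,0.005,0.27],[0,0.005,0.295]], "yaw": [0,0,0,0,0], "grip": [-1,-1,-1,-1,-1]}}

```text
clock: 6.7
position: [0.5132, 0.1494, 0.0137]
eef_rot: [[0.969, 0.248, -0.001], [0.248, -0.969, -0.0], [-0.001, -0.0, -1.0]]
contact_force: [-6.3, -1.7, 27.3]
finger_gap: 0.0151
grip_force: 64.9
```

{"op": "carry_out", "data": {"slide": [[0,0,0],[0,0,0],[0,0,0],[0,0,0],[0,0,0]], "yaw": [0,0,0,0,0], "grip": [-1,-1,0,0.1,0.1]}}

```text
clock: 7.2
position: [0.5135, 0.1495, 0.0135]
eef_rot: [[0.969, 0.248, 0.0], [0.248, -0.969, 0.0], [0.0, -0.0, -1.0]]
contact_force: [-0.4, 0.3, -0.9]
finger_gap: 0.0468
grip_force: 0.0
```

{"op": "carry_out", "data": {"slide": [[0,0,-0.1],[0,0,-0.3],[0,0,-0.6],[0,0,-0.8],[0,0,-1]], "yaw": [0,0,0,0,0], "grip": [0.1,0.1,0.1,0.1,0.1]}}

```text
clock: 7.7
position: [0.5136, 0.1495, 0.1358]
eef_rot: [[0.969, 0.248, 0.002], [0.248, -0.969, 0.001], [0.002, -0.0, -1.0]]
contact_force: [0.2, -0.2, 0.3]
finger_gap: 0.0472
grip_force: 0.0
```

```bash
python3 go.py .539 -.247 .135 30
```

```text
t 7.7 pos [0.5136 0.1495 0.1358] ang 14.33 q6 90.7 gap 0.0472 gf 0.0 F [ 0.2 -0.2  0.3]
slide [-0.6133  3.254   0.0054] yaw -0.1741
```

{"op": "carry_out", "data": {"slide": [[-0.03,0.16,0],[-0.06,0.33,0],[-0.09,0.5,0],[-0.12,0.65,0],[-0.153,0.813,0]], "yaw": [0,0,0,0,0], "grip": [0.1,0.1,0.1,0.1,0.1]}}

```text
clock: 8.2
position: [0.5198, 0.0497, 0.1345]
eef_rot: [[0.969, 0.248, 0.001], [0.248, -0.969, 0.0], [0.001, 0.0, -1.0]]
contact_force: [-0.6, 0.4, -0.4]
finger_gap: 0.0468
grip_force: 0.0
```

{"op": "carry_out", "data": {"slide": [[-0.03,0.16,0],[-0.06,0.33,0],[-0.09,0.5,0],[-0.12,0.65,0],[-0.153,0.813,0]], "yaw": [0,0,0,0,0], "grip": [0.1,0.1,0.1,0.1,0.1]}}

```text
clock: 8.7
position: [0.5262, -0.0494, 0.1344]
eef_rot: [[0.969, 0.248, 0.001], [0.248, -0.969, 0.0], [0.001, 0.0, -1.0]]
contact_force: [-0.7, 0.3, 0.3]
finger_gap: 0.0474
grip_force: 0.0
```

{"op": "carry_out", "data": {"slide": [[-0.03,0.16,0],[-0.06,0.33,0],[-0.09,0.5,0],[-0.12,0.65,0],[-0.153,0.813,0]], "yaw": [0,0,0,0,0], "grip": [0.1,0.1,0.1,0.1,0.1]}}

```text
clock: 9.2
position: [0.5326, -0.1485, 0.1344]
eef_rot: [[0.969, 0.248, 0.001], [0.248, -0.969, -0.0], [0.001, 0.0, -1.0]]
contact_force: [-0.3, 0.3, -0.7]
finger_gap: 0.0472
grip_force: 0.0
```

{"op": "carry_out", "data": {"slide": [[-0.03,0.16,0],[-0.06,0.33,0],[-0.09,0.5,0],[-0.12,0.65,0],[-0.153,0.813,0]], "yaw": [-0.04,-0.08,-0.12,-0.15,-0.174], "grip": [0.1,0.1,0.1,0.1,0.1]}}

```text
clock: 9.7
position: [0.5389, -0.2475, 0.1344]
eef_rot: [[0.865, 0.501, 0.001], [0.501, -0.865, -0.0], [0.001, 0.001, -1.0]]
contact_force: [1.2, -0.4, -0.7]
finger_gap: 0.047
grip_force: 0.0
```

```bash
python3 - <<'E'
from h import *
a,c=cam('top'); 
A=cv2.resize(a[175:305,195:345],None,fx=4,fy=4,interpolation=cv2.INTER_CUBIC)
cv2.imwrite('pics/blue_in.png',A)
E
python3 go.py .539 -.247 .005 30
```

```text
t 9.75 pos [ 0.5394 -0.2506  0.1344] ang 30.08 q6 34.0 gap 0.0472 gf 0.0 F [ 0.1 -3.1  0. ]
slide [ 0.0123 -0.0316  1.0786] yaw 0.0008
```

View pics/blue_in.png

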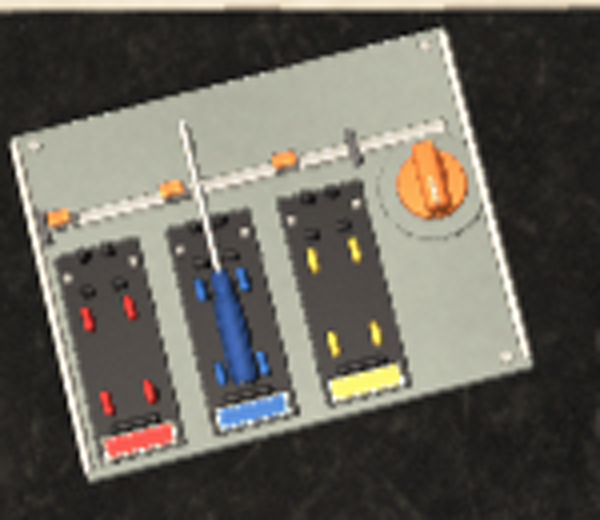

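Blue lies between the blue cheeks (crop 233,325), with the blade through the fork at about (195,190). Now descending on red.

{"op": "carry_out", "data": {"slide": [[0,0,0.2],[0,0,0.4],[0,0,0.6],[0,0,0.7],[0,0,0.7]], "yaw": [0,0,0,0,0], "grip": [0.1,0.1,0.1,0.1,0.1]}}

```text
clock: 10.25
position: [0.538, -0.2461, 0.0484]
eef_rot: [[0.866, 0.5, -0.003], [0.5, -0.866, 0.002], [-0.002, -0.003, -1.0]]
contact_force: [-0.2, -0.4, 0.7]
finger_gap: 0.0469
grip_force: 0.0
```

```bash
python3 go.py .539 -.2465 .004 30
```

```text
t 10.25 pos [ 0.538  -0.2461  0.0484] ang 29.99 q6 34.3 gap 0.0469 gf 0.0 F [-0.2 -0.4  0.7]
slide [0.0065 0.0082 0.3698] yaw -0.0001
```

{"op": "carry_out", "data": {"slide": [[0,0,0.12],[0,0,0.24],[0,0,0.32],[0,0,0.37],[0,0,0.37]], "yaw": [0,0,0,0,0], "grip": [0.1,0.1,0.1,0.1,0.1]}}

```text
clock: 10.75
position: [0.5389, -0.2467, 0.005]
eef_rot: [[0.866, 0.5, -0.0], [0.5, -0.866, 0.0], [-0.0, -0.0, -1.0]]
contact_force: [0.1, 0.2, -0.1]
finger_gap: 0.0468
grip_force: 0.0
```

{"op": "carry_out", "data": {"slide": [[0,0,0],[0,0,0],[0,0,0],[0,0,0],[0,0,0]], "yaw": [0,0,0,0,0], "grip": [-1,-1,-1,-1,-1]}}

```text
clock: 11.25
position: [0.5395, -0.2471, 0.006]
eef_rot: [[0.866, 0.5, 0.002], [0.5, -0.866, -0.001], [0.001, 0.001, -1.0]]
contact_force: [0.1, 0.8, 5.5]
finger_gap: 0.0148
grip_force: 61.9
```

{"op": "carry_out", "data": {"slide": [[0,0,-0.1],[0,0,-0.3],[0,0,-0.5],[0,0,-0.75],[0,0,-0.9]], "yaw": [0,0,0,0,0], "grip": [-1,-1,-1,-1,-1]}}

```text
clock: 11.75
position: [0.5395, -0.2471, 0.1158]
eef_rot: [[0.866, 0.5, 0.003], [0.5, -0.866, -0.001], [0.002, 0.002, -1.0]]
contact_force: [0.8, -0.6, -0.5]
finger_gap: 0.0148
grip_force: 61.3
```

```bash
python3 - <<'E'
from h import *
a,c=cam('side'); b,c2=cam('top')
A=cv2.resize(a[230:430,230:450],None,fx=2,fy=2,interpolation=cv2.INTER_CUBIC)
B=cv2.resize(b[180:280,370:460],None,fx=4,fy=4,interpolation=cv2.INTER_CUBIC)
cv2.imwrite('pics/redlift.png',np.hstack([A[:400],B[:400]]))
E
python3 go.py .4963 .2191 .112 14.1
```

```text
t 11.85 pos [ 0.5405 -0.2476  0.1164] ang 29.99 q6 34.3 gap 0.0148 gf 61.255388259887695 F [ 0.4  0.  -0.4]
slide [ 1.6248 -3.5525  0.0237] yaw 0.1766
```

View pics/redlift.png

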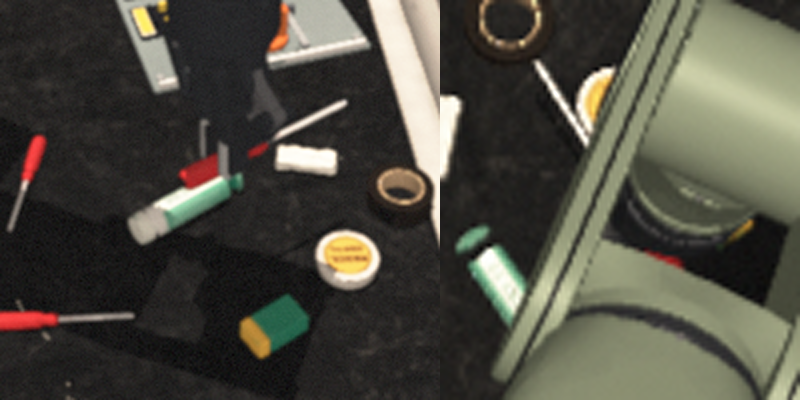

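The picture shows red held level (handle at crop 205,168, tip at 346,102) and the bystanders still in place. I'll carry it to the red slot.

{"op": "carry_out", "data": {"slide": [[0.06,-0.14,0],[0.14,-0.32,0],[0.23,-0.5,0],[0.32,-0.7,0],[0.406,-0.888,0]], "yaw": [0,0,0,0,0], "grip": [-1,-1,-1,-1,-1]}}

```text
clock: 12.35
position: [0.526, -0.1278, 0.1114]
eef_rot: [[0.866, 0.5, -0.004], [0.5, -0.866, 0.002], [-0.003, -0.003, -1.0]]
contact_force: [-0.2, -0.3, -0.8]
finger_gap: 0.015
grip_force: 61.3
```

{"op": "carry_out", "data": {"slide": [[0.08,-0.18,0],[0.16,-0.35,0],[0.24,-0.53,0],[0.32,-0.7,0],[0.406,-0.888,0]], "yaw": [0,0,0,0,0], "grip": [-1,-1,-1,-1,-1]}}

```text
clock: 12.85
position: [0.5148, -0.0118, 0.1115]
eef_rot: [[0.866, 0.5, -0.004], [0.5, -0.866, 0.001], [-0.003, -0.002, -1.0]]
contact_force: [0.3, 0.1, -0.6]
finger_gap: 0.0152
grip_force: 61.3
```

{"op": "carry_out", "data": {"slide": [[0.08,-0.18,0],[0.16,-0.35,0],[0.24,-0.53,0],[0.32,-0.7,0],[0.406,-0.888,0]], "yaw": [0,0,0,0,0], "grip": [-1,-1,-1,-1,-1]}}

```text
clock: 13.35
position: [0.5035, 0.1045, 0.1115]
eef_rot: [[0.866, 0.5, -0.004], [0.5, -0.866, -0.0], [-0.003, -0.002, -1.0]]
contact_force: [0.3, 0.2, -1.2]
finger_gap: 0.0152
grip_force: 61.3
```

{"op": "carry_out", "data": {"slide": [[0.08,-0.2,0],[0.18,-0.4,0],[0.27,-0.6,0],[0.36,-0.78,0],[0.406,-0.888,0]], "yaw": [0.04,0.08,0.12,0.15,0.177], "grip": [-1,-1,-1,-1,-1]}}

```text
clock: 13.85
position: [0.4924, 0.2216, 0.1114]
eef_rot: [[0.97, 0.243, -0.003], [0.243, -0.97, -0.001], [-0.004, -0.0, -1.0]]
contact_force: [-0.5, -1.6, -1.2]
finger_gap: 0.0147
grip_force: 61.3
```

{"op": "carry_out", "data": {"slide": [[0,0,0.1],[0,0,0.2],[0,0,0.3],[0,0,0.38],[0,0,0.38]], "yaw": [0,0,0,0,0], "grip": [-1,-1,-1,-1,-1]}}

```text
clock: 14.35
position: [0.4934, 0.2186, 0.0654]
eef_rot: [[0.97, 0.242, -0.004], [0.242, -0.97, -0.002], [-0.004, 0.001, -1.0]]
contact_force: [-0.5, 0.3, -0.4]
finger_gap: 0.0146
grip_force: 61.2
```

```bash
python3 - <<'E'
from h import *
a,c=cam('side'); o=ctrl.observe(); P=o['position'];R=o['eef_rot']
A=cv2.resize(a[130:250,260:420],None,fx=5,fy=5,interpolation=cv2.INTER_CUBIC)
for k in(114,36,-36):
    p=P+R[:,0]*k/1000; p[2]=P[2]+.0025; print(k,p.round(4),((proj(c,p)-[260,130])*5).round(0))
cv2.imwrite('pics/redover.png',A)
E
python3 go.py .4963 .2191 .0145 14.1
```

```text
114 [0.6047 0.2466 0.0689] [472. 204.]
36 [0.529  0.2277 0.0689] [308. 231.]
-36 [0.4591 0.2103 0.0689] [152. 257.]
t 14.4 pos [0.4941 0.219  0.0664] ang 14.02 q6 98.7 gap 0.0151 gf 61.24897599220276 F [ 0.6 -0.5  0.1]
slide [0.0193 0.0035 0.4327] yaw -0.0009
```

View pics/redover.png

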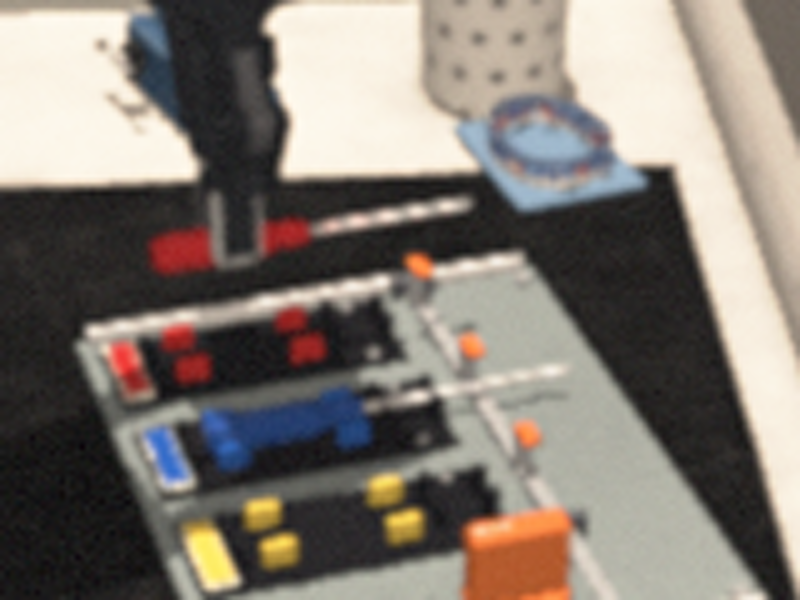

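Projected handle ends and tip match the picture (tip at 472,203), so the grasp is centred. Lowering into the red slot.

{"op": "carry_out", "data": {"slide": [[0.016,0,0.1],[0.016,0,0.2],[0.016,0,0.3],[0.016,0,0.38],[0.016,0,0.43]], "yaw": [0,0,0,0,0], "grip": [-1,-1,-1,-1,-1]}}

```text
clock: 14.9
position: [0.4958, 0.22, 0.0149]
eef_rot: [[0.97, 0.243, -0.002], [0.243, -0.97, -0.001], [-0.002, 0.0, -1.0]]
contact_force: [-10.4, -3.3, 60.9]
finger_gap: 0.0149
grip_force: 69.7
```

{"op": "carry_out", "data": {"slide": [[0,0,0],[0,0,0],[0,0,0],[0,0,0],[0,0,0]], "yaw": [0,0,0,0,0], "grip": [-1,-1,0,0.1,0.1]}}

```text
clock: 15.4
position: [0.4965, 0.2203, 0.016]
eef_rot: [[0.97, 0.243, 0.0], [0.243, -0.97, 0.0], [0.0, -0.0, -1.0]]
contact_force: [0.5, 0.2, 0.2]
finger_gap: 0.047
grip_force: 0.0
```

{"op": "carry_out", "data": {"slide": [[0,0,-0.1],[0,0,-0.3],[0,0,-0.6],[0,0,-0.8],[0,0,-1]], "yaw": [0,0,0,0,0], "grip": [0.1,0.1,0.1,0.1,0.1]}}

```text
clock: 15.9
position: [0.4966, 0.2203, 0.1383]
eef_rot: [[0.97, 0.243, 0.002], [0.243, -0.97, 0.001], [0.002, -0.0, -1.0]]
contact_force: [0.7, -0.0, -0.1]
finger_gap: 0.047
grip_force: 0.0
```

```bash
python3 go.py .601 .0245 .13 194.1
```

```text
t 15.9 pos [0.4966 0.2203 0.1383] ang 14.06 q6 98.6 gap 0.047 gf 0.0 F [ 0.7 -0.  -0.1]
slide [0.447  1.7945 0.0695] yaw 1.9996
```

{"op": "carry_out", "data": {"slide": [[0.045,0.18,0],[0.09,0.36,0],[0.135,0.54,0],[0.18,0.72,0],[0.223,0.897,0]], "yaw": [0,0,0,0,0], "grip": [0.1,0.1,0.1,0.1,0.1]}}

```text
clock: 16.4
position: [0.549, 0.1215, 0.137]
eef_rot: [[0.97, 0.243, 0.001], [0.243, -0.97, 0.0], [0.001, 0.0, -1.0]]
contact_force: [-0.2, -0.9, 0.4]
finger_gap: 0.0469
grip_force: 0.0
```

{"op": "carry_out", "data": {"slide": [[0.045,0.18,0],[0.09,0.36,0],[0.135,0.54,0],[0.18,0.72,0],[0.223,0.897,0]], "yaw": [0,0,0,0,0], "grip": [0.1,0.1,0.1,0.1,0.1]}}

```text
clock: 16.9
position: [0.6011, 0.0236, 0.137]
eef_rot: [[0.97, 0.243, 0.001], [0.243, -0.97, 0.0], [0.001, 0.0, -1.0]]
contact_force: [-0.0, -0.1, -0.0]
finger_gap: 0.0469
grip_force: 0.0
```

{"op": "carry_out", "data": {"slide": [[0,0,0],[0,0,0],[0,0,0],[0,0,0],[0,0,0]], "yaw": [-0.08,-0.16,-0.24,-0.32,-0.4], "grip": [0.1,0.1,0.1,0.1,0.1]}}

```text
clock: 17.4
position: [0.6007, 0.0244, 0.1369]
eef_rot: [[0.638, 0.77, 0.001], [0.77, -0.638, 0.0], [0.001, 0.001, -1.0]]
contact_force: [-0.3, 0.2, -0.2]
finger_gap: 0.0472
grip_force: 0.0
```

{"op": "carry_out", "data": {"slide": [[0,0,0],[0,0,0],[0,0,0],[0,0,0],[0,0,0]], "yaw": [-0.08,-0.16,-0.24,-0.32,-0.4], "grip": [0.1,0.1,0.1,0.1,0.1]}}

```text
clock: 17.9
position: [0.6007, 0.0244, 0.1369]
eef_rot: [[0.063, 0.998, 0.001], [0.998, -0.063, 0.0], [0.0, 0.001, -1.0]]
contact_force: [-0.7, 0.1, 0.2]
finger_gap: 0.0472
grip_force: 0.0
```

{"op": "carry_out", "data": {"slide": [[0,0,0],[0,0,0],[0,0,0],[0,0,0],[0,0,0]], "yaw": [-0.08,-0.16,-0.24,-0.32,-0.4], "grip": [0.1,0.1,0.1,0.1,0.1]}}

```text
clock: 18.4
position: [0.6007, 0.0244, 0.1369]
eef_rot: [[-0.535, 0.845, 0.001], [0.845, 0.535, 0.0], [-0.0, 0.001, -1.0]]
contact_force: [0.0, -0.5, -0.4]
finger_gap: 0.0469
grip_force: 0.0
```

{"op": "carry_out", "data": {"slide": [[0,0,0],[0,0,0],[0,0,0],[0,0,0],[0,0,0]], "yaw": [-0.08,-0.16,-0.24,-0.32,-0.4], "grip": [0.1,0.1,0.1,0.1,0.1]}}

```text
clock: 18.9
position: [0.6007, 0.0244, 0.137]
eef_rot: [[-0.93, 0.369, 0.001], [0.369, 0.93, 0.0], [-0.001, 0.0, -1.0]]
contact_force: [-0.3, 0.0, 0.1]
finger_gap: 0.0469
grip_force: 0.0
```

{"op": "carry_out", "data": {"slide": [[0,0,0],[0,0,0],[0,0,0],[0,0,0],[0,0,0]], "yaw": [-0.08,-0.16,-0.24,-0.32,-0.4], "grip": [0.1,0.1,0.1,0.1,0.1]}}

```text
clock: 19.4
position: [0.6007, 0.0245, 0.1369]
eef_rot: [[-0.969, -0.248, 0.001], [-0.248, 0.969, 0.0], [-0.001, -0.0, -1.0]]
contact_force: [0.1, -0.4, 0.5]
finger_gap: 0.047
grip_force: 0.0
```

```bash
python3 - <<'E'
from h import *
from fit import p,T
a,c=cam('side'); b,c2=cam('top')
A=cv2.resize(a[160:290,260:420],None,fx=2.5,fy=2.5,interpolation=cv2.INTER_CUBIC)
B=cv2.resize(b[220:301,205:305],None,fx=4,fy=4,interpolation=cv2.INTER_CUBIC)[:324]
out=np.zeros((330,800,3),np.uint8); out[:325,:400]=A; out[:324,400:]=B; cv2.imwrite('pics/both.png',out)
E
python3 go.py .601 .0245 .025 194.1
```

```text
tray [0.56716119 0.16267762 0.24597047] 14.093069613671993 rms px 0.30373177764040815
red [0.4963 0.2191 0.0175] [224.20959876 263.36251487] [308.02090609 198.23547673]
blue [0.5138 0.1493 0.0175] [252.48605558 256.01873625] [316.74032361 215.24982101]
knob [0.6017 0.025  0.05  ] [301.9900732  217.84916748] [363.3840821  235.80973603]
knob seen [0.59991897 0.02364087 0.04      ]
red top mean [ 0.5374 -0.2486] mid [ 0.5394 -0.2474] ang -149.8 len 0.0733 196
red side mean [ 0.5375 -0.2444] mid [ 0.5397 -0.2431] ang -148.1 len 0.0759 486
blue top mean [0.4936 0.2198] mid [0.495  0.2202] ang -166.3 len 0.0674 114
blue side mean [0.4939 0.2268] mid [0.4958 0.2272] ang -167.4 len 0.0681 117
tip [ 0.63852792 -0.1891121   0.0085    ]
end [ 0.50663112 -0.26497958  0.0085    ]
tip side [ 0.63828663 -0.18882024  0.0085    ] end side [ 0.5090838  -0.25988999  0.0085    ]
t 19.5 pos [0.6007 0.0244 0.1368] ang -165.95 q6 -102.8 gap 0.0469 gf 0.0 F [-0.2 -0.3  0.7]
slide [-1.40e-03  2.00e-04  9.32e-01] yaw -0.0005
```

View pics/both.png

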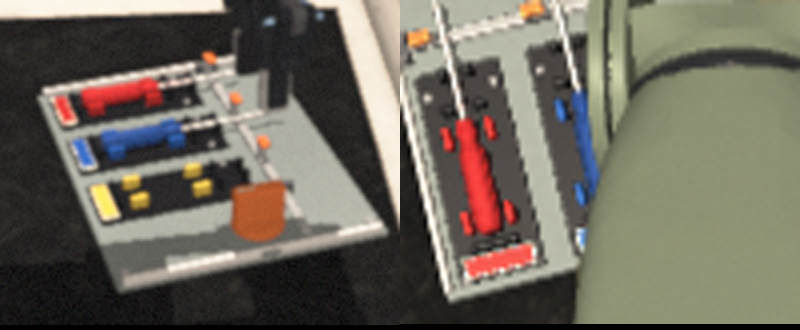

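Red sits between the red cheeks (right panel 480,180) and blue is unchanged. Now the knob.

{"op": "carry_out", "data": {"slide": [[0,0,0.25],[0,0,0.5],[0,0,0.75],[0,0,0.88],[0,0,0.93]], "yaw": [0,0,0,0,0], "grip": [0.1,0.1,0.1,0.1,0.1]}}

```text
clock: 20.0
position: [0.5996, 0.0244, 0.0229]
eef_rot: [[-0.971, -0.241, -0.003], [-0.241, 0.971, 0.0], [0.003, 0.001, -1.0]]
contact_force: [-0.2, -0.4, -0.6]
finger_gap: 0.0468
grip_force: 0.0
```

{"op": "carry_out", "data": {"slide": [[0,0,0],[0,0,0],[0,0,0],[0,0,0],[0,0,0]], "yaw": [0,0,0,0,0], "grip": [0.1,-1,-1,-1,-1]}}

```text
clock: 20.5
position: [0.6014, 0.0251, 0.0258]
eef_rot: [[-0.97, -0.242, 0.002], [-0.242, 0.97, 0.001], [-0.003, 0.001, -1.0]]
contact_force: [-1.9, 3.2, 6.2]
finger_gap: 0.0127
grip_force: 59.5
```

{"op": "carry_out", "data": {"slide": [[0,0,0],[0,0,0],[0,0,0],[0,0,0],[0,0,0]], "yaw": [0.06,0.12,0.18,0.24,0.3], "grip": [-1,-1,-1,-1,-1]}}

```text
clock: 21.0
position: [0.6014, 0.0254, 0.0259]
eef_rot: [[-0.974, 0.228, 0.002], [0.228, 0.974, 0.001], [-0.002, 0.002, -1.0]]
contact_force: [-1.4, 4.0, 6.4]
finger_gap: 0.0126
grip_force: 59.5
```

```bash
python3 go.py .601 .0245 .025 125.1; python3 -c "
from h import *; print(ctrl.observe()['ft_torque'])"
```

```text
t 21.0 pos [0.6014 0.0254 0.0259] ang 166.83 q6 -75.6 gap 0.0126 gf 59.53779637813568 F [-1.4  4.   6.4]
slide [ 0.0014 -0.0077  0.0071] yaw 0.4637
[0.63430741 0.23316113 0.06108978]
```

{"op": "carry_out", "data": {"slide": [[0,0,0],[0,0,0],[0,0,0],[0,0,0],[0,0,0]], "yaw": [0.06,0.12,0.18,0.24,0.3], "grip": [-1,-1,-1,-1,-1]}}

```text
clock: 21.5
position: [0.6015, 0.0256, 0.0259]
eef_rot: [[-0.764, 0.646, 0.002], [0.646, 0.764, 0.002], [-0.001, 0.003, -1.0]]
contact_force: [-0.5, 4.8, 5.7]
finger_gap: 0.0129
grip_force: 59.5
```

{"op": "carry_out", "data": {"slide": [[0,0,0],[0,0,0],[0,0,0],[0,0,0],[0,0,0]], "yaw": [0.06,0.11,0.15,0.165,0.165], "grip": [-1,-1,-1,-1,-1]}}

```text
clock: 22.0
position: [0.6015, 0.0257, 0.0259]
eef_rot: [[-0.576, 0.817, 0.003], [0.818, 0.576, 0.002], [0.0, 0.003, -1.0]]
contact_force: [-0.9, 5.0, 6.3]
finger_gap: 0.0131
grip_force: 59.5
```

{"op": "carry_out", "data": {"slide": [[0,0,0],[0,0,0],[0,0,0],[0,0,0],[0,0,0]], "yaw": [0,0,0,0,0], "grip": [-1,-0.2,0.1,0.1,0.1]}}

```text
clock: 22.5
position: [0.6006, 0.0242, 0.0242]
eef_rot: [[-0.577, 0.817, -0.0], [0.817, 0.577, -0.0], [0.0, -0.0, -1.0]]
contact_force: [-0.1, -0.5, 0.1]
finger_gap: 0.0466
grip_force: 0.0
```

{"op": "carry_out", "data": {"slide": [[0,0,-0.2],[0,0,-0.4],[0,0,-0.6],[0,0,-0.8],[0,0,-1]], "yaw": [0,0,0,0,0], "grip": [0.1,0.1,0.1,0.1,0.1]}}

```text
clock: 23.0
position: [0.6005, 0.0242, 0.1451]
eef_rot: [[-0.577, 0.817, -0.0], [0.817, 0.577, -0.0], [0.0, -0.0, -1.0]]
contact_force: [0.8, 0.8, -0.6]
finger_gap: 0.0476
grip_force: 0.0
```

{"op": "carry_out", "data": {"slide": [[0.2,0,-0.2],[0.4,0,-0.3],[0.6,0,-0.4],[0.8,0,-0.5],[1,0,-0.6]], "yaw": [0,0,0,0,0], "grip": [0.1,0.1,0.1,0.1,0.1]}}

```text
clock: 23.5
position: [0.5308, 0.1229, 0.2167]
eef_rot: [[-0.576, 0.817, -0.0], [0.817, 0.576, -0.0], [-0.0, -0.0, -1.0]]
contact_force: [0.6, -0.2, 0.0]
finger_gap: 0.0472
grip_force: 0.0
```

```bash
python3 go.py .601 .0245 .025 125.1; python3 - <<'E'
from h import *
a,c=cam('side'); 
cv2.imwrite('pics/end.png',cv2.resize(a[160:290,260:420],None,fx=4.5,fy=4.5,interpolation=cv2.INTER_CUBIC))
E
```

```text
t 23.5 pos [0.5308 0.1229 0.2167] ang 125.19 q6 -23.4 gap 0.0472 gf 0.0 F [ 0.6 -0.2  0. ]
slide [-1.0078  0.0058  1.5975] yaw 0.001
```

View pics/end.png

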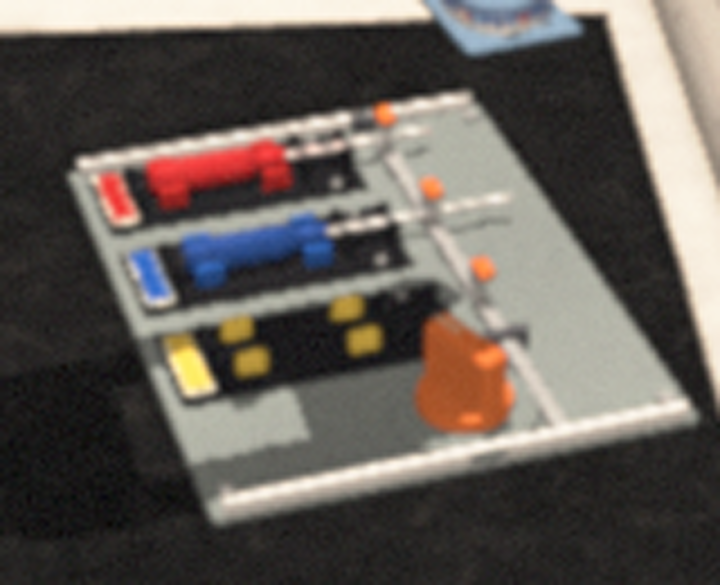

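The knob is turned across (crop 465,375) and the hooks sit over both blades, with both drivers seated. Handing in.

```bash
python3 -c "
from rig import ctrl; print(ctrl.job_done())"
```

```text
the job is handed in; nothing more can be done
None
```

Both screwdrivers are seated in the slots of their own colour, the knob is turned clockwise to locked, and the job is handed in at about 23.5 s; the last picture shows this, but the hand-in gave no verdict.

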